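Oiled blanks onto the drip boards

TASK

The three rectangular wooden blanks have just been oiled: put each on the sloped drip board of its own size (large on large, medium on medium, small on small), the large one first, then the medium, then the small. Lay each flat on the slope with its pricked face still up, lengthwise up the slope, centred across the board and with one end against the cleat, and let go. Leave the round discs, the glass dish and the funnel where they are.

Things in the scene. Friction and masses are not known exactly. Their poses are not given: they have to be found in the camera images.
- blank_large_mid (a point): The large blank: loose flat rectangular piece of brown wood, 100 long x 58 wide x 20 thick, lying flat on the bench, with two small dark awl pricks in its upper face (the only markings). The point is its centre, 10 above its underside; x along its length, y across its width, z up out of the pricked face. Sizes in mm.
- blank_medium_mid (a point): The medium blank: loose flat rectangular piece of brown wood, 75 long x 45 wide x 20 thick, lying flat on the bench, with two small dark awl pricks in its upper face (the only markings). The point is its centre, 10 above its underside; x along its length, y across its width, z up out of the pricked face. Sizes in mm.
- blank_small_mid (a point): The small blank: loose flat rectangular piece of brown wood, 50 long x 32 wide x 20 thick, lying flat on the bench, with two small dark awl pricks in its upper face (the only markings). The point is its centre, 10 above its underside; x along its length, y across its width, z up out of the pricked face. Sizes in mm.
- board_large_foot (a point): The large drip board, fixed: plywood ramp 100 wide, open sides, sloping 0.3 rad, 120 long uphill of the dark cleat across its low end; cleat 10 high, 12 thick, full width. Point: on the sloped surface at the foot of the cleat's uphill face, half-way across, 18 above the bench; x up the slope, y along the cleat, z square out of the slope. Wood does not slide on it by itself. Sizes in mm.
- board_medium_foot (a point): The medium drip board, fixed: plywood ramp 80 wide, open sides, sloping 0.3 rad, 96 long uphill of the dark cleat across its low end; cleat 10 high, 12 thick, full width. Point: on the sloped surface at the foot of the cleat's uphill face, half-way across, 18 above the bench; x up the slope, y along the cleat, z square out of the slope. Wood does not slide on it by itself. Sizes in mm.
- board_small_foot (a point): The small drip board, fixed: plywood ramp 60 wide, open sides, sloping 0.3 rad, 74 long uphill of the dark cleat across its low end; cleat 10 high, 12 thick, full width. Point: on the sloped surface at the foot of the cleat's uphill face, half-way across, 18 above the bench; x up the slope, y along the cleat, z square out of the slope. Wood does not slide on it by itself. Sizes in mm.
- coaster_big_center (a point): Bystander: round brown wooden disc, 70 across, 12 thick, loose; the point is its centre. Sizes in mm.
- coaster_small_center (a point): Bystander: round brown wooden disc, 46 across, 12 thick, loose; the point is its centre. Sizes in mm.
- dish_mid (a point): Bystander: small open glass dish, 76 across, 28 high, loose; the point is on its axis half-way up. Sizes in mm.
- funnel_mid (a point): Bystander: blue funnel standing mouth down, 72 across at the bench, 85 high, loose; the point is on its axis 40 above the bench. Sizes in mm.
Not all that is in view belongs to the job. Leave any purple look-alike of the part that bears blank_large_mid alone. Leave any green look-alike of the part that bears blank_small_mid alone.

How it is judged:
By the outcome, as a careful person would: the job done as asked, in the order asked, and still so for the second after the job is handed in, with the robot touching nothing.
It also fails if it takes over 83 s, if anything falls off the work surface, if the arm or the gripper's body presses on something with over 40 N, if the wrist force passes 120 N, or if a joint passes its speed limit or range.

ROBOT

A 6-joint arm with a two-finger parallel gripper is mounted at the origin on the work surface. World frame = base frame: x ahead of the robot, y to its left, z up, the work surface at z = 0. Lengths are in m, angles in rad, forces in N, time in s.
With the tool pointing down it reaches from about 0.4 to 0.825 m from the base axis. Payload 7 kg.
Tool frame: the origin (TCP) lies at the very end of the fingers, on their centre line; the grasp point (between the pads) lies 19 mm behind it; z points along the fingers, y is the line along which they close (so a half turn about z gives the same grasp; the last joint's range is limited). The gripper opens to 88 mm and grips with 3 to 60 N. Pads are 19 mm wide; open, the fingers measure 130 mm over their backs; the gripper's body (78 mm by 193 mm) begins 47 mm behind the grasp point.
Start: joints at [1.62, 0.359, 0.012, 0, -1.224, -0.288], TCP at [0.16, 0.656, 0.205] pointing down, gripper open.
Joint ranges: [-3.07, 3.07], [-1.43, 2.12], [-1.02, 1.25], [-3.03, 1.67], [-3.05, -0], [-3.03, 3.03]. Speed limits (rad/s): [2.39, 2.39, 3.01, 3.14, 3.14, 3.14].

INTERFACE

Orientations are given as [roll, pitch, yaw] about the fixed x, y, z axes, in that order (R = Rz(yaw) Ry(pitch) Rx(roll)).
In Python, from station import arm gives the robot as it stands. The module is installed in compiled form; this text tells all that it offers.
- The arm moves only by the shell command python3 -m crank 'ROWS' [FORCE]. ROWS is JSON, a list of rows, each an object of numbers: "dx", "dy", "dz": the shift along the world's x, y, z in m; "twist": the turn about the world's z in degrees; "grip": the opening, from -1 (shut) to 1 (fully open). A call has exactly 5 rows; each row is the pose to reach, as a shift and turn from the pose commanded when the call began; what a row does not reach only later rows make up. A row lasts 1/12 s, in which the tool goes at most 41.7 mm and 7.16 degrees, less where a joint would pass 70% of its speed; a pose out of reach is approached as far as the arm can. A call with a gripper value outside its range is refused whole. The fingers move at their own pace and stop on an object; FORCE is the grip in N (left out, the last holds). Time passes only in rows, so rows that repeat a pose let the fingers close, or fill a call up. It gives the time, the measured TCP pose, the force, the opening and the grip force at its end, in the units of the state.
- arm.get_state(): the state, without advancing time (a new reading comes with each control period).
- arm.grab_frame(name): name is "scene" or "top" or "wrist"; returns the picture (480x640x3 uint8, red, green, blue); there is no depth.
- arm.get_calibration(name): a dict with "fx", "fy", "cx", "cy" (pixels), "cam_to_world" (4x4, takes a point from camera to world coordinates); the wrist camera has in their place "tool_from_camera" (4x4, takes a point from camera to tool coordinates, whose origin is the TCP and whose axes are the flange's). Camera axes: x right, y down, z forward; pixel columns grow to the right and rows downward; lengths in m; the calibration is good to about 2 mm. The wrist camera is an equidistant fisheye: a pixel r from the principal point sees the ray r / f radians off the axis. A picture is of the moment at which its call begins: read the wrist's pose just before it. get_calibration takes no time and is no camera call.
- arm.job_done(): hands the job in; it is judged then, once.
The state is a dict: "t": time; "q": joint angles; "qd": joint speeds; "joint_efforts": joint torques, N m; "eef_pos": TCP position; "ee_rot": TCP orientation; "force": force on the tool from outside, world axes, zero at the start; "moment": the same for the moment, N m; "width": finger opening in m; "gripper_force": force on a finger pad.
Only numpy, scipy, OpenCV 4.12 (cv2) and the standard library are available. Lean on these libraries where they do the work, as an engineer would, in place of code of your own. Each camera call takes 0.05 s, during which the arm holds its last target. There are 200 camera calls.

## Working session

There is one attempt and no reset: what is moved stays moved. The work goes in short steps, Python scripts to look and compute and a shell command to move; the robot and the scene stay as the last step left them, time stands still between calls to the robot, and variables do not carry over. Pictures are saved under pics/ and viewed, at most 14 in all, crops included, and the job is handed in when it is done.

```bash
mkdir -p pics
python3 - <<'E'
from station import arm
import cv2,numpy as np
for n in("scene","top"):
    cv2.imwrite(f"pics/{n}0.png",arm.grab_frame(n)[:,:,::-1]); c=arm.get_calibration(n); print(n,c["fx"],c["fy"],c["cx"],c["cy"],np.round(c["cam_to_world"],3).tolist())
c=arm.get_calibration("wrist");print(c)
s=arm.get_state();print(s["t"],s["eef_pos"],s["ee_rot"],s["width"])
E
```

```text
scene 500.18740940178884 500.18740940178884 323.42890192191146 242.71951994638832 [[0.883, 0.332, -0.331, 0.816], [0.469, -0.639, 0.61, -0.653], [-0.009, -0.694, -0.72, 0.836], [0.0, 0.0, 0.0, 1.0]]
top 449.22689055252255 449.22689055252255 320.1652187957563 245.975646553711 [[-0.03, -0.975, 0.222, 0.218], [-1.0, 0.03, -0.001, 0.008], [-0.006, -0.222, -0.975, 1.159], [0.0, 0.0, 0.0, 1.0]]
{'fx': 371.64829954431775, 'fy': 371.64829954431775, 'cx': 321.676257672542, 'cy': 236.8626546362589, 'tool_from_camera': array([[ 6.77575590e-05, -9.58183922e-01, -2.86153048e-01,
         7.63693676e-02],
       [ 9.99998891e-01,  4.90652125e-04, -1.40616183e-03,
        -2.23841985e-03],
       [ 1.48776326e-03, -2.86152635e-01,  9.58182893e-01,
        -1.79730533e-01],
       [ 0.00000000e+00,  0.00000000e+00,  0.00000000e+00,
         1.00000000e+00]])}
0.1 [0.15958636 0.65537928 0.20400635] [ 3.14010317e+00 -1.35917015e-04 -2.38924711e-01] 0.08783134055333033
```

View pics/top0.png

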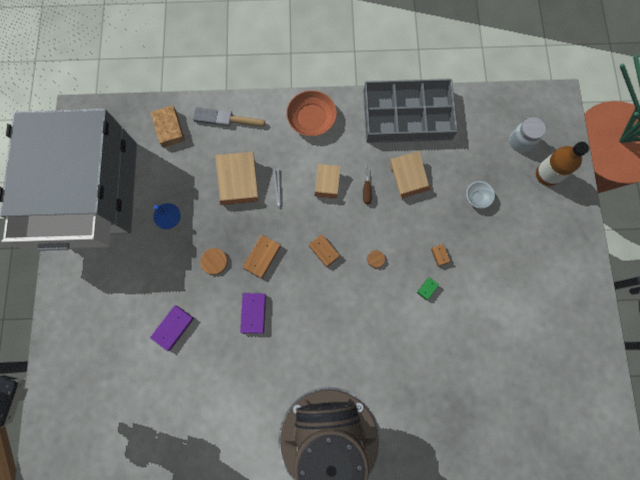

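View pics/scene0.png

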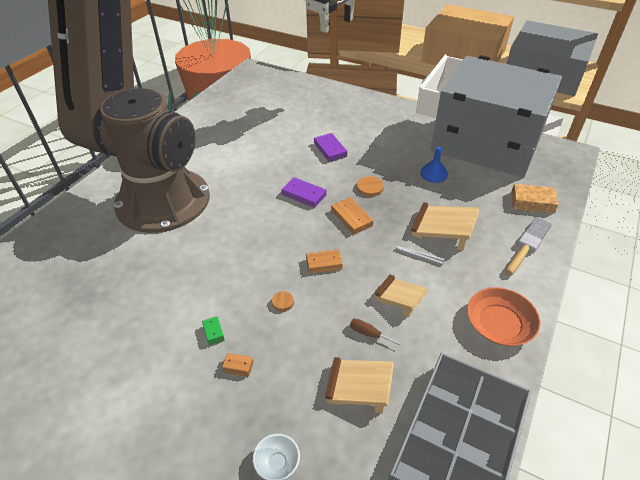

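Top view: brown rectangles sit at (262,256), (323,250) and (441,255), which fit the large, medium and small blanks. The purple pieces at (172,328) and (253,313) and the green one at (428,289) are look-alikes. The boards are at (237,178), large by width, (410,173), medium, and (328,180), small. I'll enlarge to confirm.

```bash
cat > h.py <<'E'
import cv2,numpy as np
from station import arm
C={n:arm.get_calibration(n) for n in("scene","top","wrist")}
def proj(n,P):
    c=C[n];T=np.linalg.inv(c["cam_to_world"]);p=np.atleast_2d(P)@T[:3,:3].T+T[:3,3]
    return p[:,:2]/p[:,2:]*c["fx"]+[c["cx"],c["cy"]]
def unproj(n,uv,z):
    c=C[n];uv=np.atleast_2d(uv).astype(float);d=np.c_[(uv-[c["cx"],c["cy"]])/c["fx"],np.ones(len(uv))]@c["cam_to_world"][:3,:3].T
    o=c["cam_to_world"][:3,3];return o+d*((z-o[2])/d[:,2])[:,None]
E
python3 - <<'E'
from h import *
im=cv2.imread("pics/top0.png")
a=cv2.resize(im[145:210,210:440],(782,221),interpolation=cv2.INTER_CUBIC)
b=cv2.resize(im[228:280,195:455],(782,156),interpolation=cv2.INTER_CUBIC)
cv2.imwrite("pics/c1.png",np.vstack([a,b]))
hsv=cv2.cvtColor(im,cv2.COLOR_BGR2HSV)
for n,(u,v) in dict(L=(262,256),M=(323,250),S=(441,255)).items():
    print(n,hsv[v,u]); 
    m=cv2.inRange(hsv,(5,120,100),(18,255,255)); k,l=cv2.connectedComponents(m)
    ys,xs=np.where(l==l[v,u]); P=unproj("top",np.c_[xs,ys],0.02)
    (c,s,ang)=cv2.minAreaRect((P[:,:2]*1000).astype(np.float32)); print(len(xs),c,s,ang)
E
```

```text
L [ 14 136 159]
798 (455.7227478027344, 160.81695556640625) (55.99401092529297, 97.58267211914062) 59.317039489746094
M [ 14 130 151]
456 (466.6065673828125, -1.8231544494628906) (72.82731628417969, 43.34244918823242) 37.536865234375
S [ 14 136 142]
235 (444.4394836425781, -302.5281677246094) (46.64371871948242, 34.31602096557617) 16.62649154663086
```

View pics/c1.png

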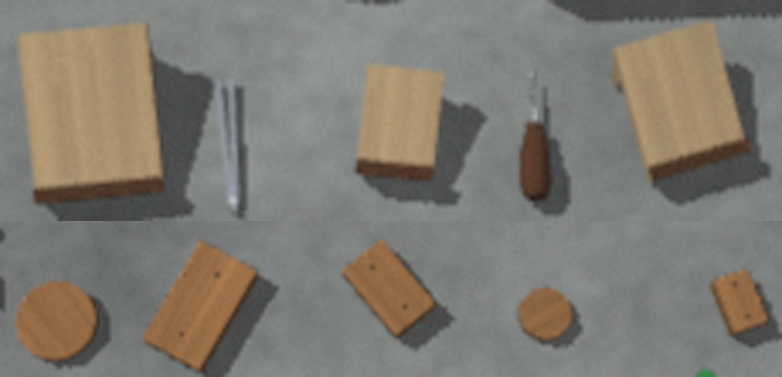

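```bash
cat > bd.py <<'E'
from h import *
from scipy.optimize import least_squares
D=dict(L=(.12,.1,[(19,34),(147,23),(34,190),(161,178)]),S=(.074,.06,[(367,65),(442,72),(358,160),(433,167)]),M=(.096,.08,[(613,48),(712,21),(649,167),(747,138)]))
def pts(p,B):
    B=np.array(B);c,s=np.cos(.3),np.sin(.3);X=B[:,0]*c-B[:,2]*s;Z=B[:,0]*s+B[:,2]*c+.018
    cy,sy=np.cos(p[2]),np.sin(p[2]);return np.c_[p[0]+X*cy-B[:,1]*sy,p[1]+X*sy+B[:,1]*cy,Z]
if __name__=="__main__":
  for k,(l,w,uv) in D.items():
    uv=(np.array(uv)+.5)/3.4-.5+[210,145]
    B=[(l,w/2,0),(l,-w/2,0),(0,w/2,.01),(0,-w/2,.01)]
    r=least_squares(lambda p:(proj("top",pts(p,B))-uv).ravel(),[.6,0,0])
    print(k,np.round(r.x,4),"deg",np.rad2deg(r.x[2]),"res",np.round(r.fun,1))
E
python3 bd.py; python3 -c "
from h import *
print(C['top']['cam_to_world'][:3,3])"
```

```text
L [0.6141 0.2201 0.0645] deg 3.695207732054351 res [ 0.   0.4  0.   0.2 -0.2 -0.3  0.1 -0.2]
S [ 0.6231 -0.0131 -0.1283] deg -7.352410493251604 res [-0.2  0.2  0.2  0.1 -0.2 -0.1  0.2 -0.1]
M [ 0.6242 -0.2483  0.2603] deg 14.911515178392019 res [ 0.3  0.1 -0.3 -0.1  0.1 -0.1 -0.2  0.2]
[0.2182387  0.00784081 1.15862792]
```

Confirmed: the enlarged crop shows the two-pricked large, medium and small blanks, and the boards' cleats all face the robot. Moving above the large blank.

```bash
python3 -m crank '[{"dx":0.02,"dy":-0.035,"twist":-5},{"dx":0.04,"dy":-0.07,"twist":-9},{"dx":0.06,"dy":-0.105,"twist":-13},{"dx":0.08,"dy":-0.14,"twist":-17},{"dx":0.1,"dy":-0.175,"twist":-17}]'
python3 -m crank '[{"dx":0.02,"dy":-0.035},{"dx":0.04,"dy":-0.07},{"dx":0.06,"dy":-0.105},{"dx":0.08,"dy":-0.14},{"dx":0.1,"dy":-0.17}]'
python3 -m crank '[{"dx":0.02,"dy":-0.035},{"dx":0.04,"dy":-0.07},{"dx":0.06,"dy":-0.105},{"dx":0.08,"dy":-0.13},{"dx":0.096,"dy":-0.15,"dz":-0.01}]'
python3 -m crank '[{"dz":-0.03},{"dz":-0.045},{"dz":-0.045},{"dz":-0.045},{"dz":-0.045}]'
python3 - <<'E'
from h import *
s=arm.get_state();np.save("s1.npy",np.r_[s["eef_pos"],s["ee_rot"]]);cv2.imwrite("pics/w1.png",arm.grab_frame("wrist")[:,:,::-1])
print(s["t"],s["eef_pos"],s["ee_rot"],s["force"])
E
```

```text
0.1 [0.15958636 0.65537928 0.20400635] [ 3.14010317e+00 -1.35917015e-04 -2.38924711e-01] [-0.2835952  -0.2243868   0.57915247]invalid input at $[0]: expected keys dx, dy, dz, twist, grip
invalid input at $[0]: expected keys dx, dy, dz, twist, grip
invalid input at $[0]: expected keys dx, dy, dz, twist, grip
invalid input at $[0]: expected keys dx, dy, dz, twist, grip
```

View pics/w1.png

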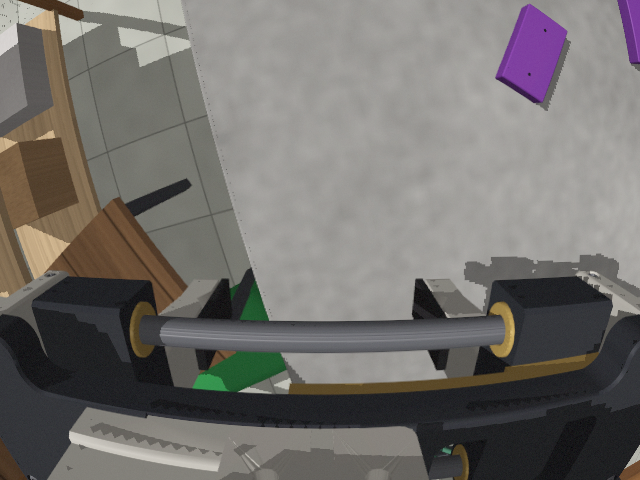

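The move was refused because every row needs all five keys. The picture shows only the start view: gripper, and purple decoys at upper right.

```bash
python3 -m crank '[{"dx":0.02,"dy":-0.035,"dz":0,"twist":-5,"grip":1},{"dx":0.04,"dy":-0.07,"dz":0,"twist":-9,"grip":1},{"dx":0.06,"dy":-0.105,"dz":0,"twist":-13,"grip":1},{"dx":0.08,"dy":-0.14,"dz":0,"twist":-17,"grip":1},{"dx":0.1,"dy":-0.175,"dz":0,"twist":-17,"grip":1}]' 30
python3 -m crank '[{"dx":0.02,"dy":-0.035,"dz":0,"twist":0,"grip":1},{"dx":0.04,"dy":-0.07,"dz":0,"twist":0,"grip":1},{"dx":0.06,"dy":-0.105,"dz":0,"twist":0,"grip":1},{"dx":0.08,"dy":-0.14,"dz":0,"twist":0,"grip":1},{"dx":0.1,"dy":-0.17,"dz":0,"twist":0,"grip":1}]'
python3 -m crank '[{"dx":0.01,"dy":-0.035,"dz":0,"twist":0,"grip":1},{"dx":0.02,"dy":-0.07,"dz":0,"twist":0,"grip":1},{"dx":0.03,"dy":-0.105,"dz":0,"twist":0,"grip":1},{"dx":0.04,"dy":-0.13,"dz":0,"twist":0,"grip":1},{"dx":0.05,"dy":-0.13,"dz":0,"twist":0,"grip":1}]'
python3 - <<'E'
from h import *
s=arm.get_state();np.save("s1.npy",np.r_[s["eef_pos"],s["ee_rot"]]);cv2.imwrite("pics/w2.png",arm.grab_frame("wrist")[:,:,::-1])
print(s["t"],s["eef_pos"],s["ee_rot"],s["force"])
E
```

```text
t: 0.57
eef_pos: [0.2601, 0.4789, 0.2045]
ee_rot: [3.141, -0.0, -0.539]
force: [1.3, 0.2, -0.2]
width: 0.088
gripper_force: 0.0
t: 0.98
eef_pos: [0.3599, 0.3084, 0.205]
ee_rot: [-3.141, 0.0, -0.535]
force: [-0.2, 0.2, 0.4]
width: 0.0877
gripper_force: 0.0
t: 1.4
eef_pos: [0.4091, 0.177, 0.2051]
ee_rot: [3.142, 0.0, -0.538]
force: [-0.3, 0.2, 0.0]
width: 0.0879
gripper_force: 0.0
1.4 [0.40912083 0.17696096 0.20506478] [ 3.14152974e+00  3.84389236e-04 -5.37875467e-01] [-0.25192401  0.16803761  0.03617963]
```

View pics/w2.png

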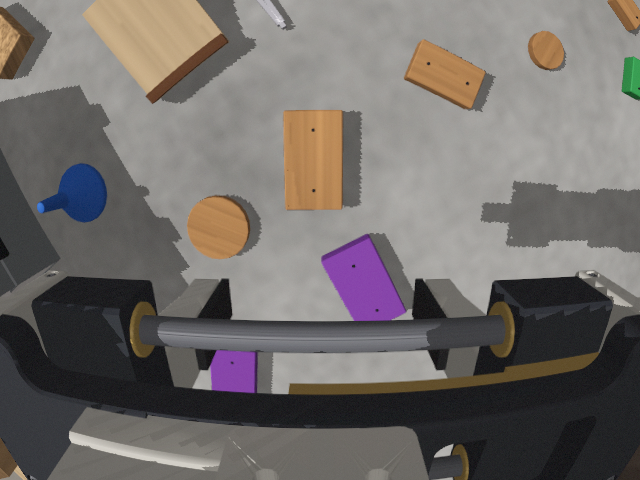

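The wrist view shows the large blank square to the tool at px (284–342, 110–210), with the disc at (218,227) and purple at (363,278) clear of the finger positions. I'll measure all three blanks in it.

```bash
cat >> h.py <<'E'
from scipy.spatial.transform import Rotation as R
def wun(uv,pose,z):
    c=C["wrist"];d=(np.atleast_2d(uv).astype(float)-[c["cx"],c["cy"]])/c["fx"];th=np.linalg.norm(d,axis=1)[:,None]
    ray=np.c_[d/th*np.sin(th),np.cos(th)];W=np.eye(4);W[:3,:3]=R.from_euler("xyz",pose[3:]).as_matrix();W[:3,3]=pose[:3]
    T=W@c["tool_from_camera"];ray=ray@T[:3,:3].T;return T[:3,3]+ray*((z-T[2,3])/ray[:,2])[:,None]
def blank(im,uv,pose,z=.02):
    hsv=cv2.cvtColor(im,cv2.COLOR_BGR2HSV);m=cv2.inRange(hsv,(5,100,130),(18,255,255));l=cv2.connectedComponents(m)[1]
    ys,xs=np.where(l==l[uv[1],uv[0]]);P=wun(np.c_[xs,ys],pose,z);c,s,a=cv2.minAreaRect((P[:,:2]*1000).astype(np.float32))
    if s[0]<s[1]:s=s[::-1];a-=90
    print(np.round(c,1),np.round(s,1),"yaw",round(a,1))
E
python3 - <<'E'
from h import *
im=cv2.imread("pics/w2.png");p=np.load("s1.npy")
blank(im,(312,160),p);blank(im,(440,70),p)
E
```

```text
[453.7 163.6] [98.8 56.3] yaw -30.4
[464.    2.9] [76.3 46.4] yaw 37.6
```

```bash
python3 -m crank '[{"dx":0.035,"dy":-0.011,"dz":-0.02,"twist":0,"grip":0.75},{"dx":0.045,"dy":-0.014,"dz":-0.06,"twist":0,"grip":0.75},{"dx":0.045,"dy":-0.014,"dz":-0.1,"twist":0,"grip":0.75},{"dx":0.045,"dy":-0.014,"dz":-0.14,"twist":0,"grip":0.75},{"dx":0.045,"dy":-0.014,"dz":-0.17,"twist":0,"grip":0.75}]' 20
python3 -m crank '[{"dx":0,"dy":0,"dz":-0.02,"twist":0,"grip":0.75},{"dx":0,"dy":0,"dz":-0.028,"twist":0,"grip":0.75},{"dx":0,"dy":0,"dz":-0.028,"twist":0,"grip":0.3},{"dx":0,"dy":0,"dz":-0.028,"twist":0,"grip":0.1},{"dx":0,"dy":0,"dz":-0.028,"twist":0,"grip":0.1}]'
python3 -m crank '[{"dx":0,"dy":0,"dz":0,"twist":0,"grip":0.1},{"dx":0,"dy":0,"dz":0,"twist":0,"grip":0.1},{"dx":0,"dy":0,"dz":0,"twist":0,"grip":0.1},{"dx":0,"dy":0,"dz":0,"twist":0,"grip":0.1},{"dx":0,"dy":0,"dz":0,"twist":0,"grip":0.1}]'
```

```text
t: 1.87
eef_pos: [0.4537, 0.1662, 0.0319]
ee_rot: [3.14, 0.001, -0.537]
force: [0.3, 0.5, 0.0]
width: 0.0769
gripper_force: 0.0
t: 2.28
eef_pos: [0.4557, 0.1679, 0.0082]
ee_rot: [-3.139, -0.001, -0.535]
force: [-0.3, -0.1, 0.3]
width: 0.062
gripper_force: 0.0
t: 2.7
eef_pos: [0.4548, 0.1669, 0.0073]
ee_rot: [-3.141, -0.0, -0.536]
force: [-0.7, -0.9, 0.3]
width: 0.0487
gripper_force: 0.0
```

The opening is under 58 mm with no grip force, so something is off. Looking.

Run:
```python
from h import *
s=arm.get_state();print(s)
a=arm.grab_frame("wrist")[:,:,::-1]; b=arm.grab_frame("scene")[:,:,::-1]
b=cv2.resize(b[120:300,270:510],(480,360))
cv2.imwrite("pics/w3.png",np.hstack([cv2.resize(a,(320,240)),cv2.resize(b,(320,240))]))
cv2.imwrite("pics/w3w.png",a)
cv2.imwrite("pics/w3.png",cv2.resize(np.hstack([cv2.resize(a,(480,360)),b]),(800,300)))
```

```text
{'t': 2.7, 'q': array([ 7.58783161e-01,  2.78726985e-01, -6.46090904e-01,  1.79413220e-05,
       -6.45200565e-01,  2.76447546e-01]), 'qd': array([ 1.35547692e-04,  6.59379029e-03, -1.70888447e-03, -3.71237055e-04,
        8.41708811e-04, -4.74719401e-05]), 'joint_efforts': array([ 1.57391973e-02, -4.16210210e+01,  1.88709444e+01,  4.47739229e+00,
        5.79523039e-02, -2.31275371e-04]), 'eef_pos': array([0.45482911, 0.16692875, 0.00725355]), 'ee_rot': array([-3.14084726e+00, -2.22702801e-04, -5.35551372e-01]), 'force': array([-0.69720191, -0.9444668 ,  0.30470241]), 'moment': array([ 0.01246126, -0.03477619,  0.0081244 ]), 'gripper_force': 0.0, 'width': 0.04866306954090033}
```

View pics/w3.png

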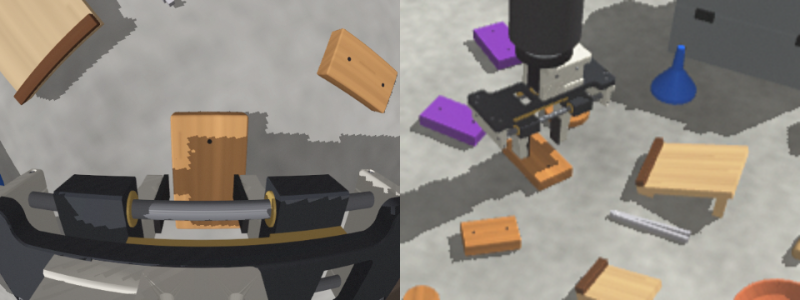

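The fingers straddle the blank and seem still to have a gap. I'll close further.

```bash
python3 -m crank '[{"dx":0,"dy":0,"dz":0,"twist":0,"grip":0},{"dx":0,"dy":0,"dz":0,"twist":0,"grip":-0.2},{"dx":0,"dy":0,"dz":0,"twist":0,"grip":-0.4},{"dx":0,"dy":0,"dz":0,"twist":0,"grip":-0.4},{"dx":0,"dy":0,"dz":0,"twist":0,"grip":-0.4}]' 20
python3 - <<'E'
from h import *
b=arm.grab_frame("scene")[:,:,::-1]
cv2.imwrite("pics/s4.png",cv2.resize(b[150:230,290:410],(600,400),interpolation=cv2.INTER_CUBIC))
E
```

```text
t: 3.22
eef_pos: [0.4547, 0.1668, 0.0068]
ee_rot: [3.141, 0.0, -0.535]
force: [-1.1, -0.9, -0.6]
width: 0.0275
gripper_force: 0.0
```

View pics/s4.png

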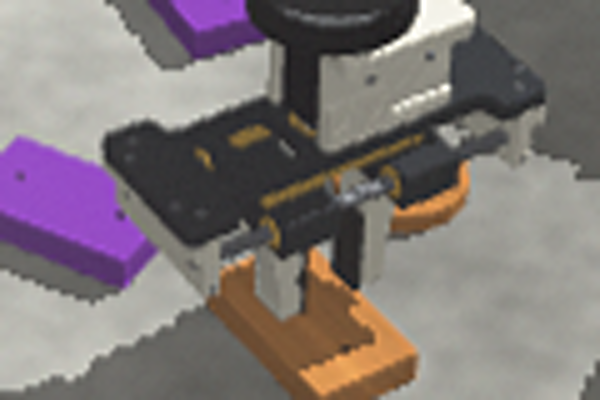

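Run:
```python
from h import *
s=arm.get_state();t=s["eef_pos"];ya=s["ee_rot"][2];n=np.array([-np.sin(ya),np.cos(ya),0]);l=np.array([np.cos(ya),np.sin(ya),0])
print("tips",(proj("scene",[t+n*.014,t-n*.014,t,t+[0,0,.02]])-[290,150])*5)
b=np.array([.4545,.163,.02])
print("blank top corners",(proj("scene",[b+i*l*.05+j*n*.029 for i in(1,-1) for j in (1,-1)])-[290,150])*5)
a=cv2.imread("pics/w3w.png");cv2.imwrite("pics/w3c.png",cv2.resize(arm.grab_frame("wrist")[120:420,150:450,::-1],(600,600),interpolation=cv2.INTER_CUBIC))
```

```text
tips [[339.38584495 311.69777174]
 [291.4645753  332.40762097]
 [315.52322437 322.01033812]
 [316.92990225 291.45742462]]
blank top corners [[422.20779731 345.25885568]
 [320.4143431  390.47797037]
 [305.49930806 228.0665036 ]
 [206.69270488 269.11219496]]
```

View pics/w3c.png

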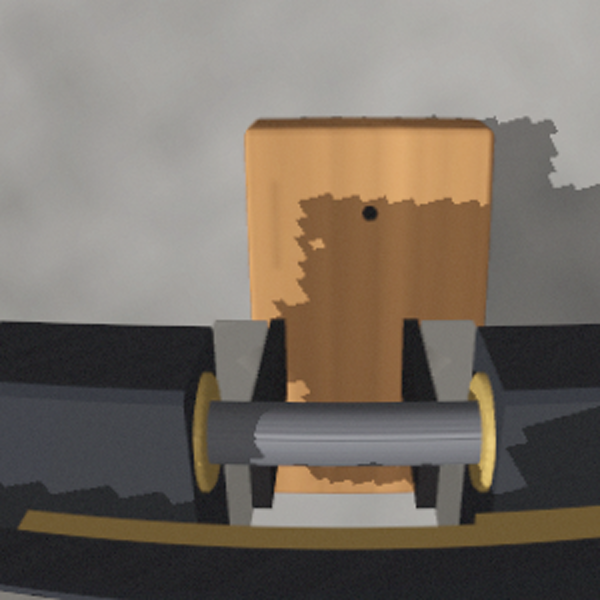

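The fingertips closed above the blank with no contact, so the real tips are higher than the reported TCP implies, and the blank sits about 6 mm to the tool's right. I'll open, shift, and lower in small steps while watching the force.

```bash
python3 -m crank '[{"dx":-0.003,"dy":-0.005,"dz":0,"twist":0,"grip":0.8},{"dx":-0.003,"dy":-0.005,"dz":0,"twist":0,"grip":0.8},{"dx":-0.003,"dy":-0.005,"dz":0,"twist":0,"grip":0.8},{"dx":-0.003,"dy":-0.005,"dz":0,"twist":0,"grip":0.8},{"dx":-0.003,"dy":-0.005,"dz":0,"twist":0,"grip":0.8}]' 20
python3 -m crank '[{"dx":0,"dy":0,"dz":0,"twist":0,"grip":0.8},{"dx":0,"dy":0,"dz":-0.001,"twist":0,"grip":0.8},{"dx":0,"dy":0,"dz":-0.002,"twist":0,"grip":0.8},{"dx":0,"dy":0,"dz":-0.003,"twist":0,"grip":0.8},{"dx":0,"dy":0,"dz":-0.004,"twist":0,"grip":0.8}]'
python3 -m crank '[{"dx":0,"dy":0,"dz":-0.001,"twist":0,"grip":0.8},{"dx":0,"dy":0,"dz":-0.002,"twist":0,"grip":0.8},{"dx":0,"dy":0,"dz":-0.003,"twist":0,"grip":0.8},{"dx":0,"dy":0,"dz":-0.003,"twist":0,"grip":0.8},{"dx":0,"dy":0,"dz":-0.003,"twist":0,"grip":0.8}]'
```

```text
t: 3.73
eef_pos: [0.4518, 0.1619, 0.0069]
ee_rot: [-3.141, -0.0, -0.536]
force: [0.3, -0.5, -0.8]
width: 0.0544
gripper_force: 0.0
t: 4.15
eef_pos: [0.4516, 0.1618, 0.0027]
ee_rot: [3.141, 0.0, -0.536]
force: [-0.6, -0.2, 0.9]
width: 0.0783
gripper_force: 0.0
t: 4.57
eef_pos: [0.4516, 0.1618, -0.0002]
ee_rot: [3.141, 0.0, -0.535]
force: [0.5, 0.8, -0.4]
width: 0.0792
gripper_force: 0.0
```

No contact at reported z = 0: the reading is biased. I'll keep going down carefully.

```bash
python3 -m crank '[{"dx":0,"dy":0,"dz":-0.002,"twist":0,"grip":0.8},{"dx":0,"dy":0,"dz":-0.004,"twist":0,"grip":0.8},{"dx":0,"dy":0,"dz":-0.005,"twist":0,"grip":0.8},{"dx":0,"dy":0,"dz":-0.006,"twist":0,"grip":0.8},{"dx":0,"dy":0,"dz":-0.006,"twist":0,"grip":0.8}]' 20 | grep -E "pos|force"
python3 - <<'E'
from h import *
s=arm.get_state();print(s["force"],s["eef_pos"])
a=arm.grab_frame("scene")[:,:,::-1];b=arm.grab_frame("wrist")[:,:,::-1]
cv2.imwrite("pics/s5.png",np.hstack([cv2.resize(a[150:230,300:400],(500,400),interpolation=cv2.INTER_CUBIC),cv2.resize(b[130:430,160:460],(300,300)).copy() if 0 else cv2.resize(b[130:430,170:470],(300,400))]))
E
```

```text
eef_pos: [0.4516, 0.1617, -0.0064]
force: [-0.1, -0.2, 0.2]
gripper_force: 0.0
[-0.06042244 -0.24671471  0.17630368] [ 0.45155029  0.16171678 -0.00639936]
```

View pics/s5.png

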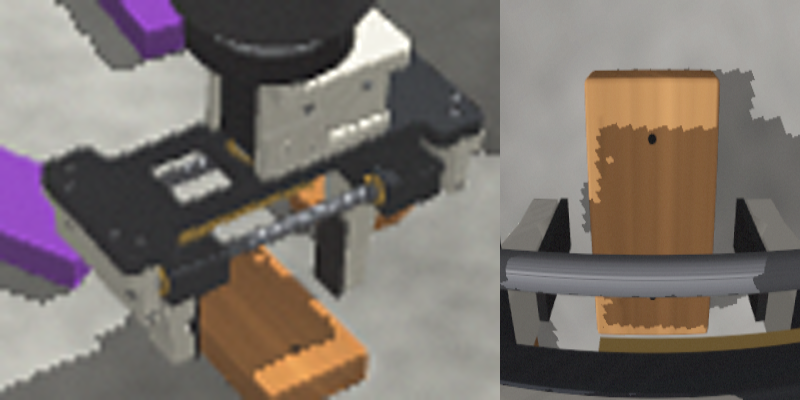

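Run:
```python
from h import *
s=arm.get_state();t=s["eef_pos"];ya=s["ee_rot"][2];n=np.array([-np.sin(ya),np.cos(ya),0]);l=np.array([np.cos(ya),np.sin(ya),0])
for z in (0,.01,.02):
    for sg in(1,-1): print(z,sg,np.round((proj("scene",[[*(t+sg*n*w+l*k)[:2],z] for w in(.04,.061) for k in (.0095,-.0095)])-[300,150])*5).tolist())
print(arm.get_calibration("scene")["cam_to_world"][:3,3])
```

```text
0 1 [[334.0, 318.0], [312.0, 296.0], [369.0, 303.0], [347.0, 281.0]]
0 -1 [[196.0, 378.0], [175.0, 355.0], [159.0, 394.0], [138.0, 371.0]]
0.01 1 [[335.0, 303.0], [313.0, 281.0], [370.0, 288.0], [348.0, 266.0]]
0.01 -1 [[197.0, 363.0], [175.0, 340.0], [159.0, 379.0], [138.0, 356.0]]
0.02 1 [[336.0, 288.0], [314.0, 266.0], [371.0, 273.0], [349.0, 251.0]]
0.02 -1 [[197.0, 348.0], [176.0, 325.0], [159.0, 364.0], [138.0, 341.0]]
[ 0.81646629 -0.65325587  0.83602043]
```

Comparing the tips' pixels with projection puts the real tips about 18–19 mm higher than reported. I'll lower another 6 mm and close.

```bash
python3 -m crank '[{"dx":0,"dy":0,"dz":-0.002,"twist":0,"grip":0.8},{"dx":0,"dy":0,"dz":-0.003,"twist":0,"grip":0.8},{"dx":0,"dy":0,"dz":-0.004,"twist":0,"grip":0.8},{"dx":0,"dy":0,"dz":-0.005,"twist":0,"grip":0.8},{"dx":0,"dy":0,"dz":-0.006,"twist":0,"grip":0.8}]' 20 | grep -E "pos|force"
python3 -m crank '[{"dx":0,"dy":0,"dz":0,"twist":0,"grip":0.4},{"dx":0,"dy":0,"dz":0,"twist":0,"grip":0.1},{"dx":0,"dy":0,"dz":0,"twist":0,"grip":0.1},{"dx":0,"dy":0,"dz":0,"twist":0,"grip":0.1},{"dx":0,"dy":0,"dz":0,"twist":0,"grip":0.1}]' 20
python3 -m crank '[{"dx":0,"dy":0,"dz":0,"twist":0,"grip":0.1},{"dx":0,"dy":0,"dz":0,"twist":0,"grip":0.1},{"dx":0,"dy":0,"dz":0,"twist":0,"grip":0.1},{"dx":0,"dy":0,"dz":0,"twist":0,"grip":0.1},{"dx":0,"dy":0,"dz":0,"twist":0,"grip":0.1}]' 20
```

```text
eef_pos: [0.4517, 0.1618, -0.0123]
force: [0.2, 0.8, 0.2]
gripper_force: 0.0
t: 5.92
eef_pos: [0.4517, 0.1618, -0.0121]
ee_rot: [-3.142, -0.0, -0.535]
force: [0.3, 0.8, 0.5]
width: 0.0582
gripper_force: 20.0
t: 6.33
eef_pos: [0.4517, 0.1618, -0.0121]
ee_rot: [-3.142, -0.0, -0.536]
force: [0.1, -1.0, 1.0]
width: 0.0578
gripper_force: 20.0
```

The large blank is gripped (58 mm, 20 N). I'll lift, turn to the board's yaw, and stop short of the board for a look.

```bash
python3 -m crank '[{"dx":0,"dy":0,"dz":0.03,"twist":0,"grip":0.1},{"dx":0,"dy":0,"dz":0.06,"twist":0,"grip":0.1},{"dx":0,"dy":0,"dz":0.1,"twist":0,"grip":0.1},{"dx":0,"dy":0,"dz":0.13,"twist":6,"grip":0.1},{"dx":0,"dy":0.01,"dz":0.142,"twist":12,"grip":0.1}]' | grep -E "pos|force|width"
python3 -m crank '[{"dx":0.01,"dy":0.01,"dz":0,"twist":6,"grip":0.1},{"dx":0.02,"dy":0.02,"dz":0,"twist":12,"grip":0.1},{"dx":0.03,"dy":0.03,"dz":0,"twist":18,"grip":0.1},{"dx":0.05,"dy":0.042,"dz":0,"twist":22.4,"grip":0.1},{"dx":0.058,"dy":0.042,"dz":0,"twist":22.4,"grip":0.1}]' | grep -E "pos|rot"
python3 -m crank '[{"dx":0,"dy":0,"dz":0,"twist":0,"grip":0.1},{"dx":0,"dy":0,"dz":0,"twist":0,"grip":0.1},{"dx":0,"dy":0,"dz":0,"twist":0,"grip":0.1},{"dx":0,"dy":0,"dz":0,"twist":0,"grip":0.1},{"dx":0,"dy":0,"dz":0,"twist":0,"grip":0.1}]' | grep -E "pos|rot"
python3 - <<'E'
from h import *
s=arm.get_state();np.save("s6.npy",np.r_[s["eef_pos"],s["ee_rot"]]);cv2.imwrite("pics/w6.png",arm.grab_frame("wrist")[:,:,::-1])
print(s["eef_pos"],s["ee_rot"],s["force"])
E
```

```text
eef_pos: [0.453, 0.1721, 0.1343]
force: [0.9, 1.2, -0.8]
width: 0.0581
gripper_force: 20.0
eef_pos: [0.5115, 0.2156, 0.1298]
ee_rot: [-3.141, -0.001, 0.071]
eef_pos: [0.5092, 0.2135, 0.13]
ee_rot: [-3.141, -0.0, 0.065]
[0.50917398 0.2135174  0.13003038] [-3.14144133e+00 -2.82338279e-05  6.45358610e-02] [ 0.54635338 -0.08532136 -0.96091747]
```

View pics/w6.png

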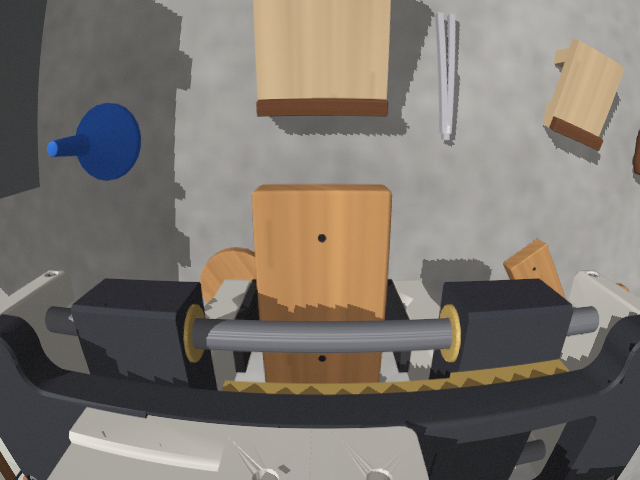

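The view shows the cleat centred at col 322 (row 100–116) and parallel to the held blank (253–391, far end row 186), so lateral alignment is good. Computing distances along the slope.

Run:
```python
from h import *
p=np.load("s6.npy");l=np.array([np.cos(p[5]),np.sin(p[5]),0])
for b in (0,.0185):
    q=p.copy();q[2]+=b
    f=lambda uv,z:((wun(uv,q,z)-p[:3])@l).round(4)
    print(b,"cleat uphill top",f((322,100),.0276),"cleat downhill",f((322,116),.024),"block far end",f((322,187),p[2]+.0321),"pricks",f([(322,238),(322,358)],p[2]+.0321))
print("top-cam foot", (np.array([.6141,.2201,p[2]])-p[:3])@l)
```

```text
0 cleat uphill top [0.0993] cleat downhill [0.0872] block far end [0.0539] pricks [ 0.0326 -0.0274]
0.0185 cleat uphill top [0.1007] cleat downhill [0.0879] block far end [0.051] pricks [ 0.027  -0.0404]
top-cam foot 0.10513211074335889
```

```bash
python3 -m crank '[{"dx":0.04,"dy":0.003,"dz":0,"twist":0,"grip":0.1},{"dx":0.08,"dy":0.005,"dz":0,"twist":0,"grip":0.1},{"dx":0.12,"dy":0.008,"dz":-0.02,"twist":0,"grip":0.1},{"dx":0.151,"dy":0.01,"dz":-0.045,"twist":0,"grip":0.1},{"dx":0.151,"dy":0.01,"dz":-0.07,"twist":0,"grip":0.1}]' | grep -E "pos|force"
python3 -m crank '[{"dx":0,"dy":0,"dz":-0.01,"twist":0,"grip":0.1},{"dx":0,"dy":0,"dz":-0.015,"twist":0,"grip":0.1},{"dx":0,"dy":0,"dz":-0.018,"twist":0,"grip":0.1},{"dx":0,"dy":0,"dz":-0.018,"twist":0,"grip":0.1},{"dx":0,"dy":0,"dz":-0.018,"twist":0,"grip":0.1}]' 5 | grep -E "pos|force"
python3 -m crank '[{"dx":0,"dy":0,"dz":-0.004,"twist":0,"grip":0.1},{"dx":0,"dy":0,"dz":-0.007,"twist":0,"grip":0.1},{"dx":0,"dy":0,"dz":-0.01,"twist":0,"grip":0.1},{"dx":0,"dy":0,"dz":-0.013,"twist":0,"grip":0.1},{"dx":0,"dy":0,"dz":-0.015,"twist":0,"grip":0.1}]' 5 | grep -E "pos|force"
python3 -m crank '[{"dx":0,"dy":0,"dz":-0.001,"twist":0,"grip":0.1},{"dx":0,"dy":0,"dz":-0.002,"twist":0,"grip":0.1},{"dx":0,"dy":0,"dz":-0.003,"twist":0,"grip":0.1},{"dx":0,"dy":0,"dz":-0.004,"twist":0,"grip":0.1},{"dx":0,"dy":0,"dz":-0.004,"twist":0,"grip":0.1}]' 5 | grep -E "pos|force"
python3 - <<'E'
from h import *
s=arm.get_state();np.save("s7.npy",np.r_[s["eef_pos"],s["ee_rot"]]);b=arm.grab_frame("wrist")[:,:,::-1]
a=arm.grab_frame("scene")[:,:,::-1]
cv2.imwrite("pics/s7.png",np.hstack([cv2.resize(a[170:270,380:500],(480,400),interpolation=cv2.INTER_CUBIC),cv2.resize(b[130:430,170:470],(320,400))]))
E
```

```text
eef_pos: [0.6662, 0.2241, 0.0589]
force: [0.2, 0.7, -1.8]
gripper_force: 20.0
eef_pos: [0.661, 0.2246, 0.044]
force: [0.4, 0.7, 0.3]
gripper_force: 5.0
eef_pos: [0.6605, 0.2239, 0.0266]
force: [-1.0, -0.2, -0.3]
gripper_force: 5.0
eef_pos: [0.6607, 0.2237, 0.0226]
force: [-0.6, 0.4, -1.0]
gripper_force: 5.0
```

View pics/s7.png

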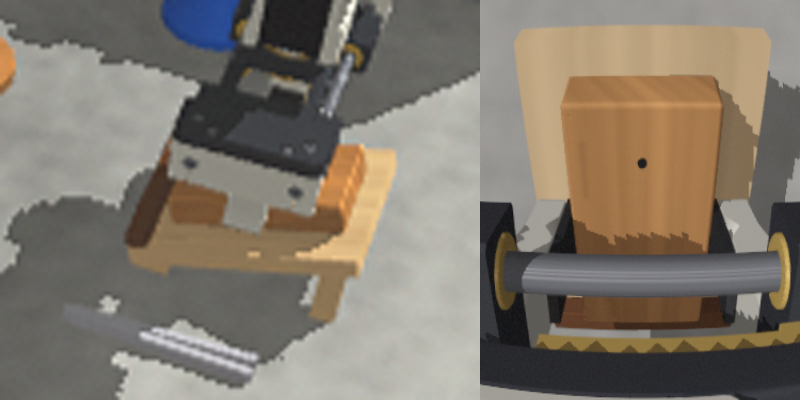

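The blank sits centred on the board and is tilting (far end face visible), with its low end near the cleat. Lowering a bit more until it presses.

```bash
for i in 1 2; do :; done
python3 -m crank '[{"dx":0,"dy":0,"dz":-0.001,"twist":0,"grip":0.1},{"dx":0,"dy":0,"dz":-0.0015,"twist":0,"grip":0.1},{"dx":0,"dy":0,"dz":-0.002,"twist":0,"grip":0.1},{"dx":0,"dy":0,"dz":-0.0025,"twist":0,"grip":0.1},{"dx":0,"dy":0,"dz":-0.0025,"twist":0,"grip":0.1}]' 5 | grep -E "pos|force"
python3 -m crank '[{"dx":-0.001,"dy":0,"dz":-0.0005,"twist":0,"grip":0.1},{"dx":-0.002,"dy":0,"dz":-0.001,"twist":0,"grip":0.1},{"dx":-0.003,"dy":0,"dz":-0.001,"twist":0,"grip":0.1},{"dx":-0.004,"dy":0,"dz":-0.0015,"twist":0,"grip":0.1},{"dx":-0.005,"dy":0,"dz":-0.0015,"twist":0,"grip":0.1}]' 5 | grep -E "pos|force"
python3 -m crank '[{"dx":-0.001,"dy":0,"dz":-0.0005,"twist":0,"grip":0.1},{"dx":-0.002,"dy":0,"dz":-0.001,"twist":0,"grip":0.1},{"dx":-0.003,"dy":0,"dz":-0.001,"twist":0,"grip":0.1},{"dx":-0.004,"dy":0,"dz":-0.0015,"twist":0,"grip":0.1},{"dx":-0.005,"dy":0,"dz":-0.0015,"twist":0,"grip":0.1}]' 5 | grep -E "pos|force"
```

```text
eef_pos: [0.6612, 0.2239, 0.0215]
force: [-2.3, -0.9, 6.6]
gripper_force: 5.0
eef_pos: [0.6569, 0.2243, 0.02]
force: [1.2, -0.1, 3.6]
gripper_force: 5.0
eef_pos: [0.6524, 0.2244, 0.0184]
force: [7.2, -0.5, 2.7]
gripper_force: 5.0
```

It seated on the slope (6.6 N down) and then met the cleat (7 N along x). Releasing, lifting, and backing off to look.

```bash
python3 -m crank '[{"dx":0.001,"dy":0,"dz":0.001,"twist":0,"grip":0.1},{"dx":0.001,"dy":0,"dz":0.001,"twist":0,"grip":0.5},{"dx":0.001,"dy":0,"dz":0.001,"twist":0,"grip":0.8},{"dx":0.001,"dy":0,"dz":0.001,"twist":0,"grip":0.8},{"dx":0.001,"dy":0,"dz":0.002,"twist":0,"grip":0.8}]' 5 | grep -E "pos|force|wid"
python3 -m crank '[{"dx":0,"dy":0,"dz":0.005,"twist":0,"grip":0.8},{"dx":0,"dy":0,"dz":0.04,"twist":0,"grip":0.8},{"dx":0,"dy":0,"dz":0.08,"twist":0,"grip":0.8},{"dx":-0.04,"dy":0,"dz":0.11,"twist":0,"grip":0.8},{"dx":-0.08,"dy":-0.01,"dz":0.12,"twist":0,"grip":0.8}]' 5 | grep -E "pos|force|wid"
python3 - <<'E'
from h import *
s=arm.get_state();np.save("s8.npy",np.r_[s["eef_pos"],s["ee_rot"]]);b=arm.grab_frame("wrist")[:,:,::-1]
a=arm.grab_frame("scene")[:,:,::-1];cv2.imwrite("pics/w8.png",b);print(s["eef_pos"])
cv2.imwrite("pics/s8.png",np.hstack([cv2.resize(a[180:260,380:490],(400,300),interpolation=cv2.INTER_CUBIC),cv2.resize(b[0:300,120:520],(400,300))]))
E
```

```text
eef_pos: [0.6509, 0.2234, 0.0186]
force: [0.4, -0.0, -0.3]
width: 0.0766
gripper_force: 0.0
eef_pos: [0.582, 0.2171, 0.1405]
force: [-0.3, -0.6, 0.9]
width: 0.0785
gripper_force: 0.0
[0.58203337 0.21706317 0.14047944]
```

View pics/s8.png

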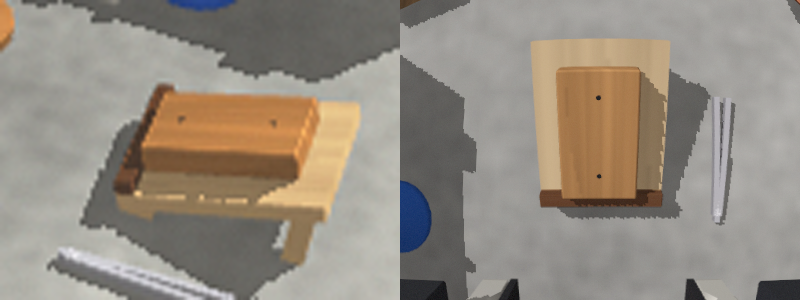

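Large blank placed: flat, pricks up, low end against the cleat, centred (px 557–639 on board 535–668). On to the medium blank.

```bash
python3 -m crank '[{"dx":-0.015,"dy":-0.03,"dz":0.02,"twist":7,"grip":0.8},{"dx":-0.03,"dy":-0.06,"dz":0.02,"twist":14,"grip":0.8},{"dx":-0.05,"dy":-0.095,"dz":0.02,"twist":21,"grip":0.8},{"dx":-0.07,"dy":-0.13,"dz":0.02,"twist":28,"grip":0.8},{"dx":-0.09,"dy":-0.165,"dz":0.02,"twist":33.9,"grip":0.8}]' 20 | grep pos
python3 -m crank '[{"dx":-0.02,"dy":-0.03,"dz":0,"twist":0,"grip":0.8},{"dx":-0.04,"dy":-0.06,"dz":0,"twist":0,"grip":0.8},{"dx":-0.048,"dy":-0.0725,"dz":0,"twist":0,"grip":0.8},{"dx":-0.048,"dy":-0.0725,"dz":0,"twist":0,"grip":0.8},{"dx":-0.048,"dy":-0.0725,"dz":0,"twist":0,"grip":0.8}]' 20 | grep pos
cat >> h.py <<'E'
def look(name):
    s=arm.get_state();p=np.r_[s["eef_pos"],s["ee_rot"]];im=np.ascontiguousarray(arm.grab_frame("wrist")[:,:,::-1]);cv2.imwrite(f"pics/{name}.png",im);np.save(f"{name}.npy",p);print(s["t"],p.round(4));return im,p
def wproj(P,pose):
    c=C["wrist"];W=np.eye(4);W[:3,:3]=R.from_euler("xyz",pose[3:]).as_matrix();W[:3,3]=pose[:3];T=np.linalg.inv(W@c["tool_from_camera"])
    q=np.atleast_2d(P)@T[:3,:3].T+T[:3,3];r=np.linalg.norm(q[:,:2],axis=1);th=np.arctan2(r,q[:,2]);return q[:,:2]/r[:,None]*th[:,None]*c["fx"]+[c["cx"],c["cy"]]
E
python3 - <<'E'
from h import *
im,p=look("w9")
uv=wproj([[.465,0,.02]],p)[0].astype(int);print(uv);blank(im,uv,p)
E
```

```text
eef_pos: [0.4882, 0.0492, 0.157]
eef_pos: [0.4415, -0.0225, 0.1575]
12.4167 [ 4.4150e-01 -2.2500e-02  1.5750e-01  3.1412e+00 -1.3000e-03  6.5510e-01]
[320 183]
[464.2   0.8] [73.6 43.8] yaw 37.2
```

```bash
python3 -m crank '[{"dx":0.0227,"dy":0.0233,"dz":-0.03,"twist":-0.3,"grip":0.6},{"dx":0.0227,"dy":0.0233,"dz":-0.07,"twist":-0.3,"grip":0.6},{"dx":0.0227,"dy":0.0233,"dz":-0.11,"twist":-0.3,"grip":0.6},{"dx":0.0227,"dy":0.0233,"dz":-0.135,"twist":-0.3,"grip":0.6},{"dx":0.0227,"dy":0.0233,"dz":-0.15,"twist":-0.3,"grip":0.6}]' 20 | grep -E "pos|force|wid"
python3 -m crank '[{"dx":0,"dy":0,"dz":-0.01,"twist":0,"grip":0.6},{"dx":0,"dy":0,"dz":-0.016,"twist":0,"grip":0.6},{"dx":0,"dy":0,"dz":-0.02,"twist":0,"grip":0.6},{"dx":0,"dy":0,"dz":-0.02,"twist":0,"grip":0.3},{"dx":0,"dy":0,"dz":-0.02,"twist":0,"grip":-0.2}]' 20 | grep -E "pos|force|wid"
python3 -m crank '[{"dx":0,"dy":0,"dz":0,"twist":0,"grip":-0.2},{"dx":0,"dy":0,"dz":0,"twist":0,"grip":-0.2},{"dx":0,"dy":0,"dz":0,"twist":0,"grip":-0.2},{"dx":0,"dy":0,"dz":0,"twist":0,"grip":-0.2},{"dx":0,"dy":0,"dz":0,"twist":0,"grip":-0.2}]' 20
```

```text
eef_pos: [0.4629, 0.0016, 0.0035]
force: [-0.6, 0.6, 0.1]
width: 0.0702
gripper_force: 0.0
eef_pos: [0.4647, 0.0017, -0.0129]
force: [0.2, 0.8, 0.6]
width: 0.0619
gripper_force: 0.0
t: 13.72
eef_pos: [0.4648, 0.0015, -0.0124]
ee_rot: [3.141, -0.001, 0.652]
force: [-1.8, 0.2, 6.5]
width: 0.0448
gripper_force: 20.0
```

```bash
python3 -m crank '[{"dx":0,"dy":0,"dz":0.03,"twist":0,"grip":-0.2},{"dx":0,"dy":0,"dz":0.06,"twist":0,"grip":-0.2},{"dx":0,"dy":0,"dz":0.1,"twist":0,"grip":-0.2},{"dx":0,"dy":-0.015,"dz":0.13,"twist":-6,"grip":-0.2},{"dx":0.01,"dy":-0.045,"dz":0.1425,"twist":-12,"grip":-0.2}]' | grep -E "pos|wid"
python3 -m crank '[{"dx":0.01,"dy":-0.038,"dz":0,"twist":-5,"grip":-0.2},{"dx":0.02,"dy":-0.076,"dz":0,"twist":-10.4,"grip":-0.2},{"dx":0.03,"dy":-0.114,"dz":0,"twist":-10.4,"grip":-0.2},{"dx":0.038,"dy":-0.152,"dz":0,"twist":-10.4,"grip":-0.2},{"dx":0.045,"dy":-0.19,"dz":0,"twist":-10.4,"grip":-0.2}]' | grep pos
python3 -m crank '[{"dx":0.002,"dy":-0.025,"dz":0,"twist":0,"grip":-0.2},{"dx":0.003,"dy":-0.042,"dz":0,"twist":0,"grip":-0.2},{"dx":0.003,"dy":-0.042,"dz":0,"twist":0,"grip":-0.2},{"dx":0.003,"dy":-0.042,"dz":0,"twist":0,"grip":-0.2},{"dx":0.003,"dy":-0.042,"dz":0,"twist":0,"grip":-0.2}]' | grep -E "pos|wid"
python3 - <<'E'
from h import *
im,p=look("w10")
cv2.imwrite("pics/w10c.png",cv2.resize(im[0:380,180:480],(600,760)) if 0 else cv2.resize(im[40:380,190:460],(476,600)))
E
```

```text
eef_pos: [0.4756, -0.0424, 0.1343]
width: 0.0448
eef_pos: [0.5192, -0.2356, 0.1294]
eef_pos: [0.5217, -0.2754, 0.1291]
width: 0.0446
14.9667 [ 5.2170e-01 -2.7540e-01  1.2910e-01 -3.1411e+00  4.0000e-04  2.5990e-01]
```

View pics/w10c.png

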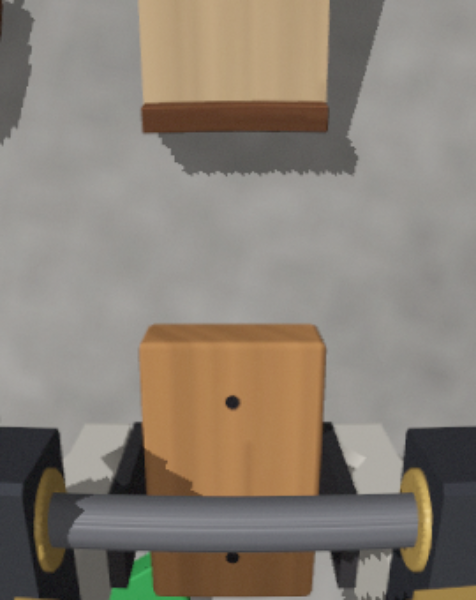

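The cleat is centred at px 323 against the blank's 322, and parallel. Computing the distance.

Run:
```python
from h import *
p=np.load("w10.npy");l=np.array([np.cos(p[5]),np.sin(p[5]),0]);f=lambda uv,z:((wun(uv,p,z)-p[:3])@l).round(4)
print(f((323,98.3),.0276),f([(322,267.8),(322,355.6)],p[2]+.0321),f((322,233.6),p[2]+.0321),(np.array([.6242,-.2483,p[2]])-p[:3])@l)
w=wun((323.3,98.3),p,.0276)-p[:3];print(w@[-l[1],l[0],0])
```

```text
[0.101] [ 0.0198 -0.0254] [0.035] 0.10599080929585636
[0.00169309]
```

```bash
python3 -m crank '[{"dx":0.04,"dy":0.01,"dz":0,"twist":0,"grip":-0.2},{"dx":0.08,"dy":0.02,"dz":0,"twist":0,"grip":-0.2},{"dx":0.115,"dy":0.029,"dz":-0.02,"twist":0,"grip":-0.2},{"dx":0.14,"dy":0.036,"dz":-0.045,"twist":0,"grip":-0.2},{"dx":0.14,"dy":0.036,"dz":-0.075,"twist":0,"grip":-0.2}]' | grep -E "pos|force"
python3 -m crank '[{"dx":0,"dy":0,"dz":-0.01,"twist":0,"grip":-0.2},{"dx":0,"dy":0,"dz":-0.015,"twist":0,"grip":-0.2},{"dx":0,"dy":0,"dz":-0.018,"twist":0,"grip":-0.2},{"dx":0,"dy":0,"dz":-0.02,"twist":0,"grip":-0.2},{"dx":0,"dy":0,"dz":-0.02,"twist":0,"grip":-0.2}]' 5 | grep -E "pos|force"
python3 -m crank '[{"dx":0,"dy":0,"dz":-0.004,"twist":0,"grip":-0.2},{"dx":0,"dy":0,"dz":-0.007,"twist":0,"grip":-0.2},{"dx":0,"dy":0,"dz":-0.01,"twist":0,"grip":-0.2},{"dx":0,"dy":0,"dz":-0.013,"twist":0,"grip":-0.2},{"dx":0,"dy":0,"dz":-0.014,"twist":0,"grip":-0.2}]' 5 | grep -E "pos|force"
```

```text
eef_pos: [0.6682, -0.237, 0.0548]
force: [0.1, -0.8, -0.3]
gripper_force: 20.0
eef_pos: [0.6626, -0.24, 0.0362]
force: [-0.1, -0.0, 0.1]
gripper_force: 5.0
eef_pos: [0.6618, -0.2399, 0.02]
force: [-0.8, -1.1, 0.4]
gripper_force: 5.0
```

```bash
python3 -m crank '[{"dx":0,"dy":0,"dz":-0.001,"twist":0,"grip":-0.2},{"dx":0,"dy":0,"dz":-0.0015,"twist":0,"grip":-0.2},{"dx":0,"dy":0,"dz":-0.002,"twist":0,"grip":-0.2},{"dx":0,"dy":0,"dz":-0.0025,"twist":0,"grip":-0.2},{"dx":0,"dy":0,"dz":-0.0025,"twist":0,"grip":-0.2}]' 5 | grep -E "pos|force"
python3 -m crank '[{"dx":-0.001,"dy":0,"dz":-0.0005,"twist":0,"grip":-0.2},{"dx":-0.002,"dy":-0.0005,"dz":-0.001,"twist":0,"grip":-0.2},{"dx":-0.003,"dy":-0.001,"dz":-0.001,"twist":0,"grip":-0.2},{"dx":-0.004,"dy":-0.001,"dz":-0.0015,"twist":0,"grip":-0.2},{"dx":-0.005,"dy":-0.0013,"dz":-0.0015,"twist":0,"grip":-0.2}]' 5 | grep -E "pos|force"
```

```text
eef_pos: [0.6621, -0.2398, 0.0184]
force: [-3.4, -0.0, 4.8]
gripper_force: 5.0
eef_pos: [0.6583, -0.2411, 0.0171]
force: [-0.1, -1.2, 2.7]
gripper_force: 5.0
```

```bash
python3 -m crank '[{"dx":-0.001,"dy":0,"dz":-0.0005,"twist":0,"grip":-0.2},{"dx":-0.002,"dy":-0.0005,"dz":-0.0005,"twist":0,"grip":-0.2},{"dx":-0.003,"dy":-0.001,"dz":-0.001,"twist":0,"grip":-0.2},{"dx":-0.004,"dy":-0.001,"dz":-0.001,"twist":0,"grip":-0.2},{"dx":-0.004,"dy":-0.001,"dz":-0.001,"twist":0,"grip":-0.2}]' 5 | grep -E "pos|force"
```

```text
eef_pos: [0.6552, -0.2414, 0.0159]
force: [4.7, 2.1, 2.3]
gripper_force: 5.0
```

```bash
python3 -m crank '[{"dx":-0.001,"dy":0,"dz":0,"twist":0,"grip":-0.2},{"dx":-0.002,"dy":-0.0005,"dz":-0.0005,"twist":0,"grip":-0.2},{"dx":-0.002,"dy":-0.0005,"dz":-0.0005,"twist":0,"grip":-0.2},{"dx":-0.001,"dy":-0.0005,"dz":0,"twist":0,"grip":-0.2},{"dx":-0.001,"dy":-0.0005,"dz":0,"twist":0,"grip":-0.2}]' 5 | grep -E "pos|force"
python3 -m crank '[{"dx":0,"dy":0,"dz":0.001,"twist":0,"grip":0.1},{"dx":0,"dy":0,"dz":0.001,"twist":0,"grip":0.3},{"dx":0,"dy":0,"dz":0.001,"twist":0,"grip":0.5},{"dx":0,"dy":0,"dz":0.001,"twist":0,"grip":0.5},{"dx":0,"dy":0,"dz":0.002,"twist":0,"grip":0.5}]' 5 | grep -E "pos|force|wid"
python3 -m crank '[{"dx":0,"dy":0,"dz":0.005,"twist":0,"grip":0.5},{"dx":0,"dy":0,"dz":0.04,"twist":0,"grip":0.5},{"dx":0,"dy":0,"dz":0.08,"twist":0,"grip":0.5},{"dx":-0.03,"dy":-0.008,"dz":0.11,"twist":0,"grip":0.5},{"dx":-0.07,"dy":-0.018,"dz":0.125,"twist":0,"grip":0.5}]' 5 | grep -E "pos|force|wid"
python3 -m crank '[{"dx":0,"dy":0,"dz":0,"twist":0,"grip":0.5},{"dx":0,"dy":0,"dz":0,"twist":0,"grip":0.5},{"dx":0,"dy":0,"dz":0,"twist":0,"grip":0.5},{"dx":0,"dy":0,"dz":0,"twist":0,"grip":0.5},{"dx":0,"dy":0,"dz":0,"twist":0,"grip":0.5}]' | grep pos
python3 - <<'E'
from h import *
from bd import pts
im,p=look("w11")
hsv=cv2.cvtColor(im,cv2.COLOR_BGR2HSV)
# segment blank near its expected place, compare with the modelled corners of blank top (flat, at cleat)
f=[.6242,-.2483,p[5]]
B=[(0,.0225,.02),(0,-.0225,.02),(.075,.0225,.02),(.075,-.0225,.02),(0,.04,.01),(0,-.04,.01),(.096,.04,0),(.096,-.04,0)]
print("model",wproj(pts(f,B),p).round(0).tolist())
u,v=wproj(pts(f,[(.03,.01,.02)]),p)[0].astype(int);print(hsv[v,u])
m=cv2.inRange(hsv,(5,100,130),(18,255,255));l=cv2.connectedComponents(m)[1]
c=cv2.findContours((l==l[v,u]).astype(np.uint8),0,2)[0][0]
print("blank",cv2.approxPolyDP(c,4,True)[:,0].tolist())
for r in (v,v-20): print("board row",r,[(x,hsv[r,x].tolist()) for x in range(u-70,u+80,6)] if 0 else np.where((hsv[r,:,1]>60)&(hsv[r,:,2]>100))[0][[0,-1]])
E
```

```text
eef_pos: [0.6534, -0.242, 0.0154]
force: [2.8, 3.6, 3.0]
gripper_force: 5.0
eef_pos: [0.6514, -0.2426, 0.0168]
force: [-1.0, 0.4, 0.7]
width: 0.0648
gripper_force: 0.0
eef_pos: [0.5885, -0.2601, 0.1453]
force: [1.1, -0.8, 0.6]
width: 0.0658
gripper_force: 0.0
eef_pos: [0.5856, -0.2594, 0.14]
19.1833 [ 5.8560e-01 -2.5940e-01  1.4000e-01 -3.1409e+00  1.4000e-03  2.6070e-01]
model [[295.0, 186.0], [354.0, 186.0], [292.0, 89.0], [357.0, 89.0], [274.0, 180.0], [375.0, 181.0], [269.0, 57.0], [380.0, 58.0]]
[ 15 146 147]
blank [[293, 89], [290, 179], [295, 187], [349, 187], [352, 89]]
board row 149 [166 371]
board row 129 [ 71 372]
```

Run:
```python
import cv2,numpy as np
im=cv2.imread("pics/w11.png");h=cv2.cvtColor(im,cv2.COLOR_BGR2HSV)
for r in (75,110,130,150): 
    s=h[r,255:390,1].astype(int);d=np.diff(s);i=np.where(abs(d)>18)[0];print(r,[(int(k+255.5),int(d[k])) for k in i])
```

```text
75 [(265, 33), (266, 29), (374, -27), (375, -49)]
110 [(267, 48), (268, 22), (290, 30), (354, -46), (373, -38), (374, -33)]
130 [(268, 19), (269, 55), (290, 22), (291, 29), (353, -29), (372, -32), (373, -39)]
150 [(270, 41), (291, 23), (292, 23), (352, -26), (353, -24), (371, -34), (372, -45)]
```

Medium blank: centred within 1 mm and its low end is at the cleat row. Now the small blank.

```bash
python3 -m crank '[{"dx":-0.036,"dy":-0.011,"dz":0.018,"twist":1.7,"grip":0.5},{"dx":-0.072,"dy":-0.022,"dz":0.018,"twist":1.7,"grip":0.5},{"dx":-0.108,"dy":-0.033,"dz":0.018,"twist":1.7,"grip":0.5},{"dx":-0.144,"dy":-0.044,"dz":0.018,"twist":1.7,"grip":0.5},{"dx":-0.18,"dy":-0.055,"dz":0.018,"twist":1.7,"grip":0.5}]' 20 | grep pos
python3 -m crank '[{"dx":0,"dy":0,"dz":0,"twist":0,"grip":0.5},{"dx":0,"dy":0,"dz":0,"twist":0,"grip":0.5},{"dx":0,"dy":0,"dz":0,"twist":0,"grip":0.5},{"dx":0,"dy":0,"dz":0,"twist":0,"grip":0.5},{"dx":0,"dy":0,"dz":0,"twist":0,"grip":0.5}]' | grep pos
python3 - <<'E'
from h import *
im,p=look("w12")
uv=wproj([[.4444,-.3025,.02]],p)[0].astype(int);print(uv);blank(im,uv,p)
E
```

```text
eef_pos: [0.4041, -0.3147, 0.1584]
eef_pos: [0.4064, -0.3145, 0.1587]
20.0667 [ 4.0640e-01 -3.1450e-01  1.5870e-01 -3.1413e+00  5.0000e-04  2.9100e-01]
[324 173]
[ 443.  -301.2] [48.8 30.4] yaw 16.6
```

```bash
python3 -m crank '[{"dx":0.0366,"dy":0.0133,"dz":-0.02,"twist":0,"grip":0.3},{"dx":0.0366,"dy":0.0133,"dz":-0.06,"twist":0,"grip":0.3},{"dx":0.0366,"dy":0.0133,"dz":-0.1,"twist":0,"grip":0.3},{"dx":0.0366,"dy":0.0133,"dz":-0.135,"twist":0,"grip":0.3},{"dx":0.0366,"dy":0.0133,"dz":-0.15,"twist":0,"grip":0.3}]' 20 | grep -E "pos|force|wid"
python3 -m crank '[{"dx":0,"dy":0,"dz":-0.01,"twist":0,"grip":0.3},{"dx":0,"dy":0,"dz":-0.017,"twist":0,"grip":0.3},{"dx":0,"dy":0,"dz":-0.021,"twist":0,"grip":0.3},{"dx":0,"dy":0,"dz":-0.021,"twist":0,"grip":0},{"dx":0,"dy":0,"dz":-0.021,"twist":0,"grip":-0.5}]' 20 | grep -E "pos|force|wid"
python3 -m crank '[{"dx":0,"dy":0,"dz":0,"twist":0,"grip":-0.5},{"dx":0,"dy":0,"dz":0,"twist":0,"grip":-0.5},{"dx":0,"dy":0,"dz":0,"twist":0,"grip":-0.5},{"dx":0,"dy":0,"dz":0,"twist":0,"grip":-0.5},{"dx":0,"dy":0,"dz":0,"twist":0,"grip":-0.5}]' 20
```

```text
eef_pos: [0.4398, -0.2999, 0.0042]
force: [-0.2, 0.8, -0.2]
width: 0.0568
gripper_force: 0.0
eef_pos: [0.4429, -0.3016, -0.011]
force: [0.8, -0.6, -0.4]
width: 0.0483
gripper_force: 0.0
t: 21.37
eef_pos: [0.4427, -0.3016, -0.011]
ee_rot: [3.141, -0.001, 0.29]
force: [-1.6, 1.6, 6.9]
width: 0.0315
gripper_force: 20.0
```

```bash
python3 -m crank '[{"dx":0,"dy":0,"dz":0.03,"twist":0,"grip":-0.5},{"dx":0,"dy":0,"dz":0.06,"twist":0,"grip":-0.5},{"dx":0,"dy":0,"dz":0.1,"twist":0,"grip":-0.5},{"dx":0,"dy":0.015,"dz":0.13,"twist":-6,"grip":-0.5},{"dx":0.01,"dy":0.045,"dz":0.141,"twist":-12,"grip":-0.5}]' | grep -E "pos|wid"
python3 -m crank '[{"dx":0.01,"dy":0.038,"dz":0,"twist":-6,"grip":-0.5},{"dx":0.02,"dy":0.076,"dz":0,"twist":-12,"grip":-0.5},{"dx":0.03,"dy":0.114,"dz":0,"twist":-12,"grip":-0.5},{"dx":0.038,"dy":0.152,"dz":0,"twist":-12,"grip":-0.5},{"dx":0.046,"dy":0.19,"dz":0,"twist":-12,"grip":-0.5}]' | grep pos
python3 -m crank '[{"dx":0.01,"dy":0.035,"dz":0,"twist":0,"grip":-0.5},{"dx":0.02,"dy":0.067,"dz":0,"twist":0,"grip":-0.5},{"dx":0.02,"dy":0.067,"dz":0,"twist":0,"grip":-0.5},{"dx":0.02,"dy":0.067,"dz":0,"twist":0,"grip":-0.5},{"dx":0.02,"dy":0.067,"dz":0,"twist":0,"grip":-0.5}]' | grep -E "pos|wid"
python3 - <<'E'
from h import *
from bd import pts
im,p=look("w13");h=cv2.cvtColor(im,cv2.COLOR_BGR2HSV);l=np.array([np.cos(p[5]),np.sin(p[5]),0])
print("foot top-cam",(np.array([.6231,-.0131,p[2]])-p[:3])@l)
f=[.6231,-.0131,-.1283];print("model",wproj(pts(f,[(0,.03,.01),(0,-.03,.01),(.03,.03,0),(.03,-.03,0)]),p).round(1).tolist())
for r in (60,80,105,230,250,270): 
    s=h[r,240:400,1].astype(int);d=np.diff(s);i=np.where(abs(d)>16)[0];print(r,[(int(k+240),int(d[k])) for k in i])
for c in (300,322,345): 
    s=h[60:300,c,2].astype(int);d=np.diff(s);i=np.where(abs(d)>14)[0];print(c,[(int(k+60),int(d[k])) for k in i])
cv2.imwrite("pics/w13c.png",cv2.resize(im[60:380,220:420],(500,600) if 0 else (375,600)))
E
```

```text
eef_pos: [0.4532, -0.2582, 0.1339]
width: 0.0316
eef_pos: [0.498, -0.0645, 0.1295]
eef_pos: [0.5176, 0.0007, 0.1289]
width: 0.0315
22.6167 [ 5.1760e-01  7.0000e-04  1.2890e-01  3.1415e+00  6.0000e-04 -1.2810e-01]
foot top-cam 0.10643012046053621
model [[285.3, 94.0], [365.9, 94.2], [285.4, 53.5], [365.8, 53.8]]
60 [(282, 35), (283, 32), (363, -59)]
80 [(282, 28), (283, 40), (362, -40), (363, -22)]
105 [(282, 78), (283, 42), (361, -89), (362, -37)]
230 []
250 [(287, 108), (355, -115)]
270 [(284, 42), (285, 80), (357, -96), (358, -34)]
300 [(95, -45), (96, -42), (97, 20), (112, -24), (113, 23), (118, 52), (243, -18), (244, -21), (255, 20), (256, 24), (293, -32), (294, -30)]
322 [(95, -60), (96, -43), (112, -16), (113, 22), (125, 19), (126, 43), (243, -16), (255, 21), (256, 21), (274, -98), (275, -32), (281, 56), (282, 56), (283, 26)]
345 [(95, -22), (96, -55), (97, -29), (98, 20), (127, 58), (243, -21), (244, -22), (255, 24), (256, 22), (281, -30), (282, -38)]
```

Run:
```python
from h import *
p=np.load("w13.npy");l=np.array([np.cos(p[5]),np.sin(p[5]),0]);f=lambda uv,z:((wun(uv,p,z)-p[:3])@l).round(4)
print(f((322,96),.0276)+.003,f((322,255.5),p[2]+.031),f((322,278),p[2]+.031))
```

```text
[0.1046] [0.024] [0.0136]
```

```bash
python3 -m crank '[{"dx":0.04,"dy":-0.006,"dz":0,"twist":0,"grip":-0.5},{"dx":0.08,"dy":-0.011,"dz":0,"twist":0,"grip":-0.5},{"dx":0.11,"dy":-0.015,"dz":-0.02,"twist":0,"grip":-0.5},{"dx":0.1295,"dy":-0.018,"dz":-0.045,"twist":0,"grip":-0.5},{"dx":0.1295,"dy":-0.018,"dz":-0.075,"twist":0,"grip":-0.5}]' | grep -E "pos|force"
python3 -m crank '[{"dx":0,"dy":0,"dz":-0.01,"twist":0,"grip":-0.5},{"dx":0,"dy":0,"dz":-0.016,"twist":0,"grip":-0.5},{"dx":0,"dy":0,"dz":-0.02,"twist":0,"grip":-0.5},{"dx":0,"dy":0,"dz":-0.024,"twist":0,"grip":-0.5},{"dx":0,"dy":0,"dz":-0.024,"twist":0,"grip":-0.5}]' 5 | grep -E "pos|force"
python3 -m crank '[{"dx":0,"dy":0,"dz":-0.004,"twist":0,"grip":-0.5},{"dx":0,"dy":0,"dz":-0.007,"twist":0,"grip":-0.5},{"dx":0,"dy":0,"dz":-0.01,"twist":0,"grip":-0.5},{"dx":0,"dy":0,"dz":-0.012,"twist":0,"grip":-0.5},{"dx":0,"dy":0,"dz":-0.013,"twist":0,"grip":-0.5}]' 5 | grep -E "pos|force"
python3 -m crank '[{"dx":0,"dy":0,"dz":-0.0005,"twist":0,"grip":-0.5},{"dx":0,"dy":0,"dz":-0.001,"twist":0,"grip":-0.5},{"dx":0,"dy":0,"dz":-0.0015,"twist":0,"grip":-0.5},{"dx":0,"dy":0,"dz":-0.0015,"twist":0,"grip":-0.5},{"dx":0,"dy":0,"dz":-0.0015,"twist":0,"grip":-0.5}]' 5 | grep -E "pos|force"
```

```text
eef_pos: [0.6519, -0.0195, 0.054]
force: [1.1, -0.0, -1.1]
gripper_force: 20.0
eef_pos: [0.6477, -0.0174, 0.0312]
force: [-0.3, 0.2, 0.2]
gripper_force: 5.0
eef_pos: [0.6471, -0.0172, 0.017]
force: [-3.0, 0.7, 2.4]
gripper_force: 5.0
eef_pos: [0.6477, -0.0175, 0.0156]
force: [-1.5, 1.1, 1.6]
gripper_force: 5.0
```

```bash
python3 -m crank '[{"dx":0,"dy":0,"dz":-0.0005,"twist":0,"grip":-0.5},{"dx":0,"dy":0,"dz":-0.001,"twist":0,"grip":-0.5},{"dx":0,"dy":0,"dz":-0.0015,"twist":0,"grip":-0.5},{"dx":0,"dy":0,"dz":-0.0015,"twist":0,"grip":-0.5},{"dx":0,"dy":0,"dz":-0.0015,"twist":0,"grip":-0.5}]' 4 | grep -E "pos|force"
python3 -m crank '[{"dx":-0.001,"dy":0,"dz":-0.0005,"twist":0,"grip":-0.5},{"dx":-0.002,"dy":0,"dz":-0.0005,"twist":0,"grip":-0.5},{"dx":-0.003,"dy":0.0005,"dz":-0.001,"twist":0,"grip":-0.5},{"dx":-0.004,"dy":0.0005,"dz":-0.001,"twist":0,"grip":-0.5},{"dx":-0.004,"dy":0.0005,"dz":-0.001,"twist":0,"grip":-0.5}]' 4 | grep -E "pos|force"
python3 -m crank '[{"dx":-0.001,"dy":0,"dz":-0.0005,"twist":0,"grip":-0.5},{"dx":-0.002,"dy":0,"dz":-0.0005,"twist":0,"grip":-0.5},{"dx":-0.003,"dy":0.0005,"dz":-0.001,"twist":0,"grip":-0.5},{"dx":-0.004,"dy":0.0005,"dz":-0.001,"twist":0,"grip":-0.5},{"dx":-0.004,"dy":0.0005,"dz":-0.001,"twist":0,"grip":-0.5}]' 4 | grep -E "pos|force"
```

```text
eef_pos: [0.6478, -0.0174, 0.0143]
force: [-2.2, 0.3, 4.1]
gripper_force: 4.0
eef_pos: [0.6431, -0.0168, 0.0128]
force: [-0.7, 0.6, 1.9]
gripper_force: 4.0
eef_pos: [0.641, -0.0166, 0.0127]
force: [4.9, -3.0, 1.7]
gripper_force: 4.0
```

```bash
python3 -m crank '[{"dx":-0.001,"dy":0,"dz":0,"twist":0,"grip":-0.5},{"dx":-0.0015,"dy":0,"dz":0,"twist":0,"grip":-0.5},{"dx":-0.0015,"dy":0,"dz":0,"twist":0,"grip":-0.5},{"dx":0,"dy":0,"dz":0,"twist":0,"grip":-0.5},{"dx":0,"dy":0,"dz":0,"twist":0,"grip":-0.5}]' 4 | grep -E "pos|force"
python3 -m crank '[{"dx":0,"dy":0,"dz":0.001,"twist":0,"grip":-0.2},{"dx":0,"dy":0,"dz":0.001,"twist":0,"grip":0},{"dx":0,"dy":0,"dz":0.001,"twist":0,"grip":0.2},{"dx":0,"dy":0,"dz":0.001,"twist":0,"grip":0.3},{"dx":0,"dy":0,"dz":0.002,"twist":0,"grip":0.3}]' 5 | grep -E "pos|force|wid"
python3 -m crank '[{"dx":0,"dy":0,"dz":0.005,"twist":0,"grip":0.3},{"dx":0,"dy":0,"dz":0.04,"twist":0,"grip":0.3},{"dx":0,"dy":0,"dz":0.08,"twist":0,"grip":0.3},{"dx":-0.03,"dy":0.004,"dz":0.11,"twist":0,"grip":0.3},{"dx":-0.07,"dy":0.009,"dz":0.125,"twist":0,"grip":0.3}]' 5 | grep -E "pos|force|wid"
python3 -m crank '[{"dx":-0.04,"dy":0,"dz":0.02,"twist":0,"grip":0.3},{"dx":-0.06,"dy":0,"dz":0.04,"twist":0,"grip":0.3},{"dx":-0.06,"dy":0,"dz":0.05,"twist":0,"grip":0.3},{"dx":-0.06,"dy":0,"dz":0.05,"twist":0,"grip":0.3},{"dx":-0.06,"dy":0,"dz":0.05,"twist":0,"grip":0.3}]' | grep pos
python3 - <<'E'
from h import *
im,p=look("w14");s=arm.grab_frame("scene")[:,:,::-1]
a=cv2.resize(im[0:280,100:540],(440,280));b=cv2.resize(s[180:420,300:500],(360,432))
b2=cv2.resize(im[20:170,240:400],(440,412)[:2]) 
h=max(280+319,432);out=np.zeros((599,800,3),np.uint8);out[:280,:440]=a;out[280:599,:440]=cv2.resize(im[10:170,210:430],(440,319));out[:432,440:]=b;cv2.imwrite("pics/final.png",out)
E
```

```text
eef_pos: [0.6401, -0.0164, 0.0123]
force: [3.6, -1.8, 3.0]
gripper_force: 4.0
eef_pos: [0.6389, -0.0164, 0.0136]
force: [0.7, -0.4, 0.5]
width: 0.0543
gripper_force: 0.0
eef_pos: [0.5747, -0.0075, 0.1422]
force: [-0.3, 0.7, 1.2]
width: 0.0568
gripper_force: 0.0
eef_pos: [0.5122, -0.0073, 0.1894]
27.25 [ 5.1220e-01 -7.3000e-03  1.8940e-01 -3.1403e+00 -2.5000e-03 -1.2850e-01]
```

View pics/final.png

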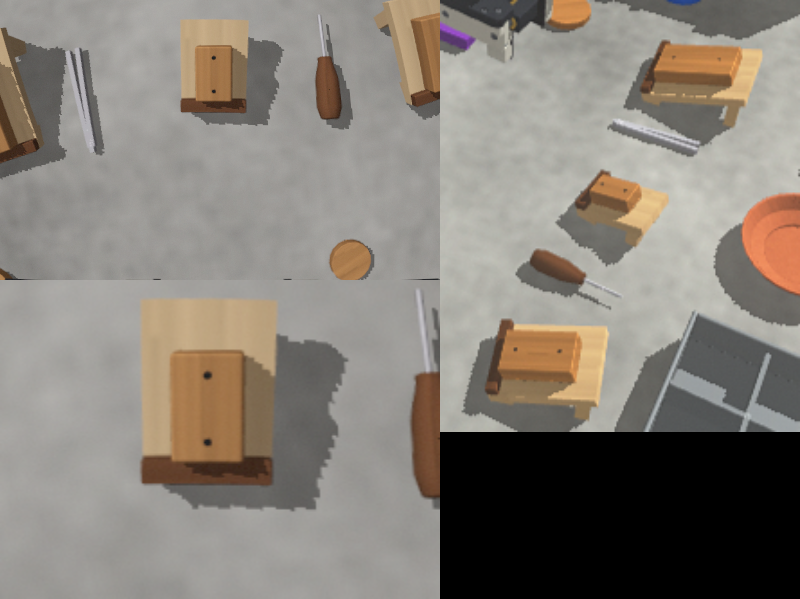

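The view shows all three blanks on their boards against the cleats, pricks up. A quick numeric check that the small one is flat before handing in.

```bash
python3 - <<'E'
from h import *
from bd import pts
p=np.load("w14.npy")
B=[(.074,0,0),(0,.03,.01),(0,0,.02),(.05,0,.02)]
print("flat-model rows: board top, cleat edge, blank near, blank far",wproj(pts([.6231,-.0131,-.1283],B),p)[:,1].round(1),"seen 20.5 98.5 101 45.5")
E
python3 -c "
from station import arm
print(arm.get_state()['t'])"
```

```text
flat-model rows: board top, cleat edge, blank near, blank far [15.1 96.2 98.  42.2] seen 20.5 98.5 101 45.5
27.35
```

```bash
python3 -c "
from station import arm
print(arm.job_done())"
```

```text
the job is handed in; nothing more can be done
None
```

The job is handed in: all three blanks lie on their own boards, placed in the order large, medium, small, each flat with its pricks up, centred to within about 2 mm and against the cleat, at about 27 s on the robot's clock.

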